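# Reset the tripped relay under the well lid

### The arm

A 6-joint arm with a two-finger parallel gripper is mounted at the origin on the work surface. World frame = base frame: x ahead of the robot, y to its left, z up, the work surface at z = 0. Lengths are in m, angles in rad, forces in N, time in s.
With the tool pointing down it reaches from about 0.275 to 0.875 m from the base axis. Payload 12.5 kg.
Tool frame: the origin (TCP) lies on the centre line of the jaws, within the pads' length; the fingertips stand r.finger_overhang ahead of it and the grasp point (between the pads) lies 3 mm ahead of it (r.finger_overhang is the distance from the TCP to the fingertips, in m); z points along the fingers, y is the direction in which the jaws open and shut (so a half turn about z gives the same grasp; the last joint's range is limited). The gripper opens to 85 mm and grips with 20 to 120 N. Pads are 22 mm wide; open, the fingers measure 114 mm over their backs; the gripper's body (76 mm by 85 mm) begins 54 mm behind the grasp point. The pads swing forward as they close: fully open they stand 13 mm farther back than shut.
Start: joints at [1.092, 0.351, 1.652, -0, 1.139, -0.085], TCP at [0.211, 0.508, 0.215] pointing down, gripper open.
Joint ranges: [-2.75, 2.75], [-0.79, 2.1], [0.01, 2.65], [-1.57, 4.71], [0.07, 3.14], [-2.87, 2.87]. Speed limits (rad/s): [2.22, 2.22, 2.79, 3.14, 3.14, 3.14].

### API

Orientations are given as a unit quaternion [x, y, z, w].
In Python, from cell import r, optics gives the robot as it stands. The module is installed in compiled form; this text tells all that it offers. Calls block until the motion is done:
- r.move_to(position, orientation): joint-space move of the TCP to a pose.
- r.move_linear(position, rot=None, vel=0.15): straight line of the TCP; rot=None keeps the orientation; vel is the mean speed in m/s.
- r.set_joints(angles): joint-space move.
- r.set_gripper(opening, squeeze=None): opening from 0.0 (shut) to 1.0 (fully open); squeeze is the grip in N (None keeps the last); returns when the fingers have stopped.
- r.sleep(seconds).
- r.inverse_kinematics(position, orientation): joint angles nearest the present ones, or None.
- optics.get_image(name): name is "scene" or "top" or "wrist"; returns a dict with "pixels" (384x512x3 uint8, red, green, blue), "depth" (384x512 float32, m along the optical axis (not along the pixel's ray), 0 where there is no reading), "fx", "fy", "cx", "cy" (pixels), "D" ([k1, k2, p1, p2, k3] as OpenCV has them; the pictures are not rectified), "camera_from_world" (4x4, takes a point from world to camera coordinates); the wrist camera has in their place "mount" (4x4, takes a point from camera to tool coordinates, whose origin is the TCP and whose axes are the flange's). Camera axes: x right, y down, z forward; pixel columns grow to the right and rows downward; lengths in m; the calibration is good to about 2 mm. A picture is of the moment at which its call begins: read the wrist's pose just before it.
A pose or a line that the arm cannot do raises r.PlanningError and nothing moves.
- r.hand_in(): hands the job in, once; it reports no verdict.
Readings, each from a call of its own:
- r.current_t(): time.
- r.current_q(): joint angles.
- r.current_qvel(): joint speeds.
- r.current_effort(): joint torques, N m.
- r.current_tool_pos(): TCP position.
- r.current_ee_rot(): TCP orientation.
- r.current_contact_force(): force on the tool from outside, world axes, zero at the start.
- r.current_torque(): the same for the moment, N m.
- r.current_opening(): opening from 0.0 (shut) to 1.0 (fully open).
Only numpy, scipy, OpenCV 4.12 (cv2) and the standard library are available. Lean on these libraries where they do the work, as an engineer would, in place of code of your own. Each camera call takes 0.05 s, during which the arm holds its last target.

### The job

One relay in the lidded well of the test board has tripped: its cream reset key has popped up and shows an orange collar. With a fingertip, lift the steel lid by its lip and tip it back, reach into the well and push the popped key fully home, then swing the lid fully shut again without slamming it. Leave the relays in their sockets, do not disturb the dimmer knobs, the test button or the loose things on the board, and do not lean on the board with the hand or arm.

Things in the scene. Friction and masses are not known exactly. Their poses are not given: they have to be found in the camera images.
- board: Birch panel test board on the bench, fixed, 310 (x) by 640 mm (y), upper face 60 mm above the bench, yaw up to 0.2 rad. Origin at bench level below the centre of the relay well; x away from the robot, y left, z up. Fixed on it (x, y in mm): black gauge case 100 x 100, 85 high, at 30, 215; copper lug block 45 x 130, 34 high, at 120, -240. Between lid lip and y -170 the panel is free
- well_mouth (a point): centre of the relay well's mouth at rim height, (0, 0, 100) mm in the board's frame. The well is a sheet-metal box through the panel, inside 178 (x) by 100 mm (y), walls 3 mm, rim 40 mm above the panel, floor 88 mm below the rim; along both long sides of the floor runs a terminal strip 20 mm high, 35 to 49 mm from the middle in y
- lid_hinge (a point): middle of the lid's hinge line, which runs along the board's x at the left (+y) rim of the well: (0, 56, 100) mm in the board's frame
- lid (a joint): lid angle in rad: 0 shut on the rim, grows as its right (-y) edge with the lip rises, stop at 1.75 (just past upright). Starts shut or ajar (0 to 0.25). Stiff hinge (0.4 N m): the lid (0.22 to 0.34 kg) stays where it is left and takes about 5 N at the lip to move. Steel, 190 mm long (x), 3 mm thick, underside 0.5 mm above the hinge line when shut
- lid_lip (a point): middle of the outer edge, at the underside, of the lid's finger lip, 133 mm from the hinge line, on the lid's right (-y) side; moves with the lid (its x runs from lip to hinge, z out of the lid's upper face). The lip, 90 mm long with a 6 mm rolled edge, overhangs the well's right wall by 23 mm; shut, there are 39 mm free between lip and panel
- key_a (a joint): travel in m of the popped reset key, the one to press: about 0 popped up, 0.012 fully home. It slides straight down into its relay at about 6 N and stays where it is left. Cream round cap 15 mm in diameter on an orange collar 23 mm in diameter; the collar disappears in the relay when the key is home
- key_a_top (a point): centre of the top face of the popped key: 16 mm above its relay's top when popped (about 30 mm below the well's rim), 4 mm above it when home
- key_b (a joint): the same for the second relay's key, which is already home (about 0.012), only its cream cap standing 4 mm out
- key_c (a joint): the same for the third relay's key, already home
- relay_a: the tripped plug-in relay, grey on a black base, 46 by 46 by 42 mm high without its key, 0.14 kg, standing loose in one of three sockets in the well, side by side along the board's x (at x -55, 0 and 55, y 0 mm, floor z = 12 mm; which relay stands where varies). Origin at the centre of its underside, z up
- relay_b: second relay, the same, not tripped
- relay_c: third relay, the same, not tripped
- dimmer_1_mark (a point): pointer mark on the top rim of the brass dimmer knob farthest from the robot (30 mm across its foot, 22 mm high, axis at x 65, y -270 mm in the board's frame), 11 mm off its axis; not to be turned
- dimmer_2_mark (a point): pointer mark on the top rim of the brass dimmer knob in the middle (30 mm across its foot, 22 mm high, axis at x 20, y -270 mm in the board's frame), 11 mm off its axis; not to be turned
- dimmer_3_mark (a point): pointer mark on the top rim of the brass dimmer knob nearest the robot (30 mm across its foot, 22 mm high, axis at x -25, y -270 mm in the board's frame), 11 mm off its axis; not to be turned
- test_button (a joint): travel in m of the cream press-to-test button on the panel's right front, at (-110, -270) mm in the board's frame, 26 mm in diameter; 0 is out, 0.005 fully pressed; not to be pressed
- spare_relay: spare relay of the same size standing loose on the panel, left front, near (-105, 165) mm in the board's frame; key fixed. Origin at the centre of its underside
- screw_jar: small amber jar, 38 mm in diameter, 55 mm high, loose on the panel, left front, near (-100, 255) mm. Origin at the centre of its underside
- screwdriver: screwdriver 170 mm long, lying loose along y on the panel behind the gauge case. Origin on its underside

How it is judged:
On the way, in this order (a step that is already met when the one before it is completed fails the run):
1. the lid is tipped open (more than 0.8 rad) (value of joint lid above 0.8 rad), for 0.1 s.
2. the popped key is pushed home (10.5 of 12 mm or more) (value of joint key_a above 0.0105 m), for 0.1 s.
At the end, for the whole second after the job is handed in: The lid is shut to within 0.06 rad (8 mm at its lip), the popped key and the other two keys are within 1.5 mm of fully home, and all three relays still stand in their sockets (within 8 mm of where they were) (value of joint lid below 0.06 rad and value of joint each of key_a, key_b, key_c above 0.0105 m and distance of each of relay_a, relay_b, relay_c from where it was at the start of the episode below 0.008 m); the robot touches nothing.
It fails at once if the lid is slammed (swings down faster than 2.5 rad/s) (velocity of joint lid below -2.5 rad/s).
It fails at once if a relay is lifted or pulled from its socket (moved more than 12 mm) (distance of any of relay_a, relay_b, relay_c from where it was at the start of the episode above 0.012 m).
It fails at once if a loose thing on the board is moved or lifted (more than 20 mm) (distance of any of spare_relay, screw_jar, screwdriver from where it was at the start of the episode above 0.02 m).
It fails at once if the test button is pressed (more than 2.5 mm) or a dimmer knob is turned (its mark moves more than 5 mm) (value of joint test_button above 0.0025 m or distance of any of dimmer_1_mark, dimmer_2_mark, dimmer_3_mark from where it was at the start of the episode above 0.005 m).
It fails at once if the arm or the gripper's body leans on the board, the lid or the relays (more than 15 N) (contact force between the arm and board above 15 N or contact force between the arm and relay_a above 15 N or contact force between the arm and relay_b above 15 N or contact force between the arm and relay_c above 15 N).
It also fails if it takes over 48 s, if anything falls off the work surface, if the arm or the gripper's body presses on something with over 40 N, if the wrist force passes 120 N, or if a joint passes its speed limit or range.

## Working session

There is one attempt and no reset: what is moved stays moved. The work goes in short steps, each a Python script; the robot and the scene stay as the last script left them, time stands still between calls to the robot, and variables do not carry over. Pictures are saved under pics/ and viewed, and the job is handed in when it is done.

```bash
mkdir -p pics; ls
python3 - <<'E'
from cell import r, optics
import cv2, numpy as np
print(r.current_t(), r.current_tool_pos(), r.current_ee_rot(), r.finger_overhang, r.current_opening())
for n in ["scene","top","wrist"]:
    im=optics.get_image(n)
    cv2.imwrite(f"pics/{n}0.png", im["pixels"][:,:,::-1])
    np.savez(f"{n}0.npz", **im)
    print(n, im["fx"],im["cx"],im["D"], im.get("camera_from_world", im.get("mount")))
    print((im["depth"]>0).mean())
print(r.current_t())
E
```

```text
pics
0.0 [0.21083915 0.50759678 0.2149221 ] [ 1.95612702e-01  9.80681041e-01 -5.78680861e-04 -1.76174126e-04] 0.022 1.0006149565272946
scene 435.2243402515812 256.6400284429971 [-0.07441164  0.          0.          0.          0.        ] [[ 0.75391963  0.65670933  0.01838617 -0.41862169]
 [ 0.40062823 -0.43739106 -0.80510004 -0.14860787]
 [-0.52067476  0.61434675 -0.592854    1.4897726 ]
 [ 0.          0.          0.          1.        ]]
0.9953969319661459
top 489.135997422804 249.47351053333293 [-0.20708252  0.          0.          0.          0.        ] [[ 2.83254914e-02 -9.99598628e-01 -4.99271705e-04  9.44375308e-03]
 [-9.92452855e-01 -2.80633794e-02 -1.19372433e-01  5.67591260e-01]
 [ 1.19310509e-01  3.87678645e-03 -9.92849421e-01  1.06710290e+00]
 [ 0.00000000e+00  0.00000000e+00  0.00000000e+00  1.00000000e+00]]
0.9959665934244791
wrist 299.71228483498174 251.73963786259347 [-0.07803929  0.          0.          0.          0.        ] [[ 6.88553422e-04 -9.65384864e-01 -2.60828660e-01  6.62588231e-02]
 [ 9.99999734e-01  6.01650497e-04  4.13025759e-04  4.17596304e-04]
 [-2.41801124e-04 -2.60828875e-01  9.65385021e-01 -1.57672006e-01]
 [ 0.00000000e+00  0.00000000e+00  0.00000000e+00  1.00000000e+00]]
0.9958546956380209
0.15
```

View pics/top0.png

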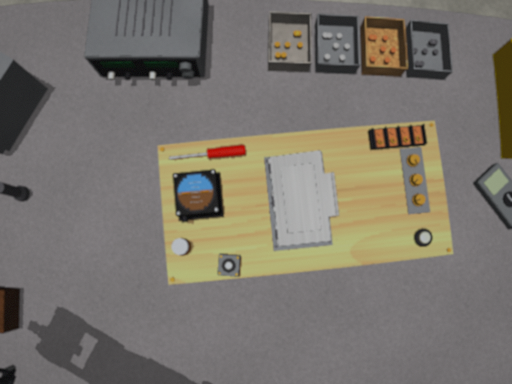

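View pics/scene0.png

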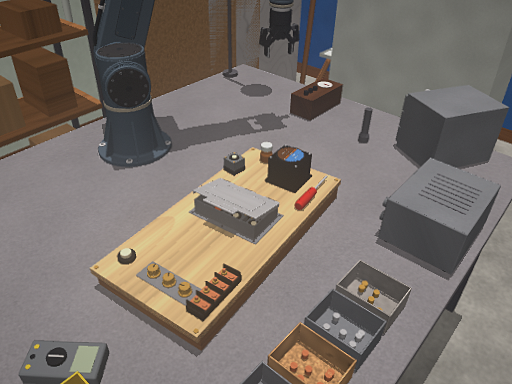

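```bash
cat > h.py <<'E'
import numpy as np, cv2
def load(n): return dict(np.load(n))
def K(im): return np.array([[im["fx"],0,im["cx"]],[0,im["fy"],im["cy"]],[0,0,1]],float)
def rays(im,uv):
    uv=np.asarray(uv,float).reshape(-1,1,2)
    p=cv2.undistortPoints(uv,K(im),np.asarray(im["D"],float)).reshape(-1,2)
    return np.c_[p,np.ones(len(p))]
def wfc(im,T=None):
    return np.linalg.inv(im["camera_from_world"]) if T is None else T@im["mount"]
def depthpts(im,uv,T=None):
    uv=np.asarray(uv,float).reshape(-1,2); d=im["depth"][uv[:,1].round().astype(int),uv[:,0].round().astype(int)]
    M=wfc(im,T); return (rays(im,uv)*d[:,None])@M[:3,:3].T+M[:3,3]
def plane(im,uv,z,T=None):
    M=wfc(im,T); d=rays(im,uv)@M[:3,:3].T; o=M[:3,3]
    s=(z-o[2])/d[:,2]; return o+d*s[:,None]
def cloud(im,T=None):
    v,u=np.mgrid[0:384,0:512]; return depthpts(im,np.c_[u.ravel(),v.ravel()],T).reshape(384,512,3)
E
python3 - <<'E'
from h import *
im=load("top0.npz"); P=cloud(im)
hsv=cv2.cvtColor(im["pixels"],cv2.COLOR_RGB2HSV)
for n in [(350,190),(200,160),(300,180),(300,235),(330,190),(195,195),(424,238),(229,264)]:
    print(n,hsv[n[1],n[0]],P[n[1],n[0]].round(4))
z=P[:,:,2]
cv2.imwrite("pics/z.png",cv2.resize(cv2.applyColorMap(np.clip((z-0.0)/0.2*255,0,255).astype(np.uint8),cv2.COLORMAP_JET)[110:300,140:470],None,fx=2.4,fy=2.4,interpolation=cv2.INTER_NEAREST))
cv2.imwrite("pics/crop.png",cv2.resize(im["pixels"][110:300,140:470,::-1],None,fx=2.4,fy=2.4,interpolation=cv2.INTER_CUBIC))
s=load("scene0.npz")
cv2.imwrite("pics/scrop.png",cv2.resize(s["pixels"][140:330,80:350,::-1],None,fx=2.9,fy=2.9,interpolation=cv2.INTER_CUBIC))
E
```

```text
(350, 190) [ 19 112 176] [ 0.5794 -0.1973  0.0601]
(200, 160) [ 30  86 181] [0.6372 0.1375 0.0597]
(300, 180) [  0   0 174] [ 0.5897 -0.0796  0.1178]
(300, 235) [  0   0 173] [ 0.475  -0.0819  0.1139]
(330, 190) [  0   0 177] [ 0.5691 -0.1414  0.1275]
(195, 195) [ 13 126 117] [0.5491 0.1357 0.1421]
(424, 238) [ 83   6 181] [ 0.4751 -0.3596  0.0833]
(229, 264) [105  11 190] [0.411  0.0637 0.1034]
```

View pics/wrist0.png

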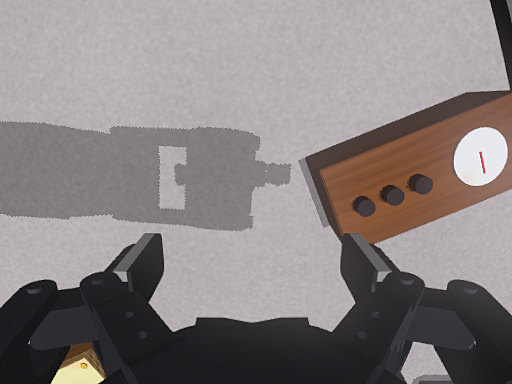

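```bash
sleep 2
```

```text
(no output)
```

View pics/z.png

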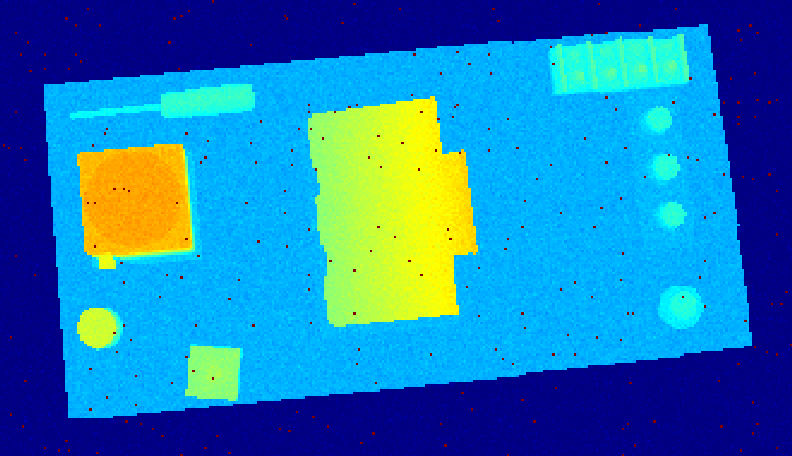

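View pics/crop.png

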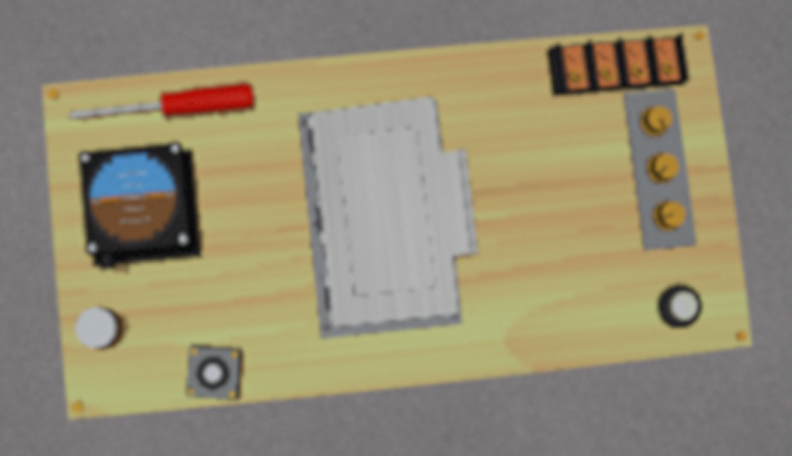

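View pics/scrop.png

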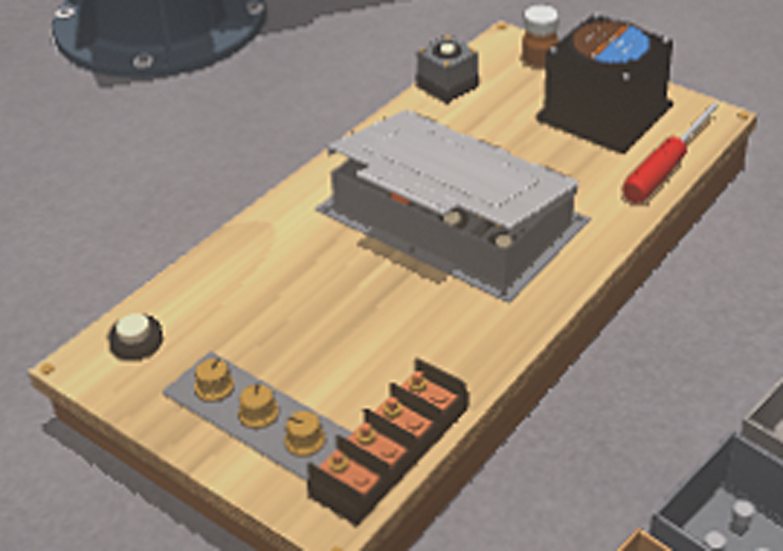

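Run:
```python
from h import *
im=load("top0.npz"); P=cloud(im); z=P[:,:,2]; ok=im["depth"]>0
hsv=cv2.cvtColor(im["pixels"],cv2.COLOR_RGB2HSV)
m=(ok&(z>.04)&(z<.16)).astype(np.uint8); m[:110]=0; m[300:]=0; m[:,:150]=0; m[:,460:]=0
m=cv2.morphologyEx(m,cv2.MORPH_OPEN,np.ones((3,3)))
c=max(cv2.findContours(m,0,1)[0],key=cv2.contourArea).reshape(-1,2)
w=plane(im,c,.06)
rect=cv2.minAreaRect((w[:,:2]*1000).astype(np.float32)); print("panel",rect)
def comp(mask,lo=20):
    n,l,st,ce=cv2.connectedComponentsWithStats(mask.astype(np.uint8))
    return [(st[i],ce[i],l==i) for i in range(1,n) if st[i][4]>lo]
# gauge: z .135-.155
for s,ce,mm in comp((z>.13)&(z<.16)&ok&(m>0)&(np.arange(512)[None]<230)):
    cc=cv2.findContours(mm.astype(np.uint8),0,1)[0][0].reshape(-1,2)
    ww=plane(im,cc,.145); print("gauge",s,cv2.minAreaRect((ww[:,:2]*1000).astype(np.float32)))
for s,ce,mm in comp((hsv[:,:,0]>10)&(hsv[:,:,0]<28)&(hsv[:,:,1]>150)&(m>0)&(np.arange(512)[None]>395)&(z>.07)):
    print("knob",s,plane(im,[ce],.082)*1000)
for s,ce,mm in comp((z>.066)&(m>0)&(np.arange(512)[None]>400)): print("raised",s,plane(im,[ce],.082)*1000, np.median(P[mm],0))
# lid
lm=(hsv[:,:,1]<25)&(hsv[:,:,2]>120)&(z>.1)&ok; lm[:150]=0;lm[250:]=0;lm[:,:262]=0;lm[:,345:]=0
L=max(comp(lm),key=lambda t:t[0][4])[2]; p=P[L]
for _ in range(4):
    A=np.c_[p[:,:2],np.ones(len(p))]; co=np.linalg.lstsq(A,p[:,2],rcond=None)[0]; rs=p[:,2]-A@co; p=p[abs(rs)<3*rs.std()+1e-4]
g=co[:2]; print("lid slope",np.arctan(np.hypot(*g)),"dir",np.arctan2(g[1],g[0]),rs.std(),len(p), co)
np.save("lidpts.npy",p)
```

```text
panel ((555.3154296875, -101.26876831054688), (311.9259338378906, 640.4440307617188), 7.1976494789123535)
gauge [ 172  170   48   46 1921] ((553.3728637695312, 134.9801788330078), (90.07809448242188, 90.31353759765625), 7.172867298126221)
knob [413 126  10  18 138] [[ 706.69627616 -348.66172791   82.        ]]
knob [400 128  10  17 134] [[ 702.46932333 -318.49289992   82.        ]]
knob [408 155  11  11  86] [[ 649.37304002 -337.34873778   82.        ]]
knob [410 175  12  10  91] [[ 604.7140497  -342.85030861   82.        ]]
knob [413 195  12  10  88] [[ 560.34107401 -348.72434809   82.        ]]
raised [401 124  26  24 522] [[ 703.86897509 -337.89664563   82.        ]] [ 0.70296437 -0.3371626   0.08287126]
raised [406 154  14  12 125] [[ 648.69482467 -335.88561014   82.        ]] [ 0.64910439 -0.33667742  0.07995166]
raised [409 173  15  14 130] [[ 604.48976694 -342.09961031   82.        ]] [ 0.60526091 -0.34297769  0.08020199]
raised [412 193  14  15 123] [[ 560.26537422 -347.95390415   82.        ]] [ 0.56087821 -0.34859883  0.08099472]
raised [414 229  19  18 268] [[ 476.63719552 -357.8134946    82.        ]] [ 0.47727897 -0.35940842  0.07418736]
lid slope 0.2206131499518629 dir -1.4502885155716818 0.0019160674700439322 5165 [ 0.02696012 -0.2226369   0.08385013]
```

Run:
```python
from h import *
p=np.load("lidpts.npy")*1000; a=np.radians(7.19); R=np.array([[np.cos(a),-np.sin(a)],[np.sin(a),np.cos(a)]])
q=p.copy(); q[:,:2]=(p[:,:2]-[551.5,-77])@R
A=np.c_[q[:,:2],np.ones(len(q))]; co,_,_,_=np.linalg.lstsq(A,q[:,2],rcond=None); print(co, "y where z=103.5+:",(103.5-co[2])/co[1])
print("x",np.percentile(q[:,0],[.5,2,50,98,99.5]),"y",np.percentile(q[:,1],[.5,1,2,98,99.5]))
lip=q[q[:,1]<-60]; print("lip x",np.percentile(lip[:,0],[1,50,99]),np.percentile(lip[:,1],[1,50]))
b=q[q[:,1]>-50]; print("body x",np.percentile(b[:,0],[.5,1,50,99,99.5]))
# screen gauge/other height clusters in the board frame, scene cam
s=load("scene0.npz"); P=cloud(s)*1000; ok=s["depth"]>0
hsv=cv2.cvtColor(s["pixels"],cv2.COLOR_RGB2HSV)
S=P[ok]; C=hsv[ok]; S2=S.copy(); S2[:,:2]=(S[:,:2]-[551.5,-77])@R
g=(S2[:,2]>138)&(S2[:,2]<152)&(abs(S2[:,0]-30)<80)&(abs(S2[:,1]-215)<80)
print("gauge",g.sum(),np.percentile(S2[g],[2,98],axis=0))
# relay orange/cream inside well
o=(C[:,0]<14)&(C[:,1]>120)&(C[:,2]>100)&(abs(S2[:,0])<100)&(abs(S2[:,1])<70)&(S2[:,2]>30)
print("orange",o.sum(),np.median(S2[o],0))
o=(C[:,1]<110)&(C[:,1]>30)&(C[:,0]>15)&(C[:,0]<35)&(C[:,2]>90)&(abs(S2[:,0])<100)&(abs(S2[:,1])<60)&(S2[:,2]>30)&(S2[:,2]<100)
print("cream",S2[o].round())
u=np.argwhere(ok)
```

```text
[-1.11713216e-03 -2.24260538e-01  1.15861677e+02] y where z=103.5+: 55.1219443274928
x [-92.67993271 -89.59252251  -0.4644792   90.61453328  93.76896539] y [-74.57088961 -73.15283547 -70.94401062  50.38454409  53.23974106]
lip x [-42.4533909    0.40958608  43.39789412] [-75.85096137 -68.15530612]
body x [-92.70705954 -91.782302    -1.01244491  92.85883006  93.80381478]
gauge 510 [[ -8.9085704  165.58113268 138.13733073]
 [ 73.84575591 248.30765897 145.6277148 ]]
orange 8 [-49.06227652 -14.36962654  59.93091849]
cream [[-90. -38.  99.]
 [-89. -42. 100.]
 [-91. -49. 100.]
 [-89. -47. 100.]
 [-91. -53.  99.]
 [-88. -60.  95.]
 [-90. -58.  90.]
 [-91. -58.  86.]
 [-90. -59.  84.]
 [-90. -59.  80.]
 [-90. -59.  78.]
 [-89. -57.  77.]
 [-99. -54.  64.]
 [ 93.  48.  76.]
 [ 92.  50.  71.]
 [ 89.  59.  63.]
 [ -3.  -2.  58.]
 [ -1.  -0.  57.]
 [  1.   1.  58.]
 [ 91.  57.  62.]
 [ 93.  59.  62.]
 [ -4.  -9.  59.]
 [ -3.  -7.  57.]
 [ -1.  -5.  57.]
 [  1.  -3.  57.]
 [  4.  -2.  58.]
 [  5.   0.  56.]
 [ 17.  11.  55.]
 [ 20.  11.  57.]
 [ -1. -13.  59.]
 [  0. -10.  58.]
 [  3. -10.  59.]
 [  5.  -8.  59.]
 [  8.  -7.  59.]
 [  7.  -2.  56.]
 [ 19.   8.  55.]
 [ 21.   9.  55.]
 [ 24.   9.  56.]
 [ 29. -53.  98.]
 [  2. -14.  58.]
 [  3. -10.  56.]
 [  7. -11.  58.]
 [  7.  -7.  56.]
 [  9.  -5.  55.]
 [  9. -14.  58.]
 [ 42.  10.  58.]
 [ 41.   8.  55.]
 [ 42.  10.  55.]
 [ 51.  -4.  58.]
 [ 53.  -1.  57.]
 [ 55.   1.  57.]
 [ 51.  -8.  58.]
 [ 54.  -8.  59.]
 [ 55.  -5.  58.]
 [ 58.  -4.  58.]
 [ 59.  -2.  58.]
 [ 61.   0.  57.]
 [ 54. -12.  59.]
 [ 56. -10.  58.]
 [ 59. -10.  60.]
 [ 59.  -5.  57.]
 [ 62.  -6.  58.]
 [ 56. -14.  58.]
 [ 59. -15.  61.]
 [ 61. -13.  60.]
 [ 63. -11.  59.]
 [ 87. -56. 100.]
 [ 60. -11.  55.]
 [ 90. -52.  98.]
 [ 91. -50.  98.]
 [ 27. -60.  66.]]
```

```bash
cat > g.py <<'E'
import numpy as np
from scipy.spatial.transform import Rotation as Rn
a=np.radians(7.19); O=np.array([.5515,-.077,0])
B=Rn.from_euler('z',a).as_matrix()
OV=.022
def W(p): return O+B@np.asarray(p,float)
def quat(x,z):
    x=B@np.asarray(x,float); z=B@np.asarray(z,float); return Rn.from_matrix(np.c_[x,np.cross(z,x),z]).as_quat()
H=np.array([0,.056,.100])
t=0.40
d=np.array([0,np.cos(t),-np.sin(t)]); n=np.array([0,np.sin(t),np.cos(t)])
QL=quat(n,d)            # lifting: camera above
HT=.011
def lift_tcp(th,x=0,extra=0,inset=.015):
    e=np.array([0,-np.cos(th),np.sin(th)])
    c=H+.133*e+inset*d if th<t else H+(.133-inset)*e
    return W(c+[x,0,0]-(HT+extra)*n-OV*d)
QD=quat([-1,0,0],[0,0,-1])
QD2=quat([1,0,0],[0,0,-1])
def down_tcp(p): return W(np.asarray(p)+[0,0,OV])
def close_tcp(th,x=0,rc=.120,half=.0145):
    e=np.array([0,-np.cos(th),np.sin(th)]); nn=np.array([0,np.sin(th),np.cos(th)])
    return down_tcp(H+rc*e+.0035*nn+[x,half,0])
E
python3 - <<'E'
from g import *
from cell import r
def ik(n,p,q):
    s=r.inverse_kinematics(p,q); print(n,np.round(p,3),None if s is None else np.round(s,2))
for th in [.22,.6,1,1.4,1.65]: ik("lift%.2f"%th,lift_tcp(th,extra=.005),QL)
ik("prelift",lift_tcp(.22,extra=.01)-B@d*.08,QL)
ik("key",down_tcp([-.055,0,.058]),QD);ik("key2",down_tcp([-.055,0,.058]),QD2)
for th in [1.65,1,.4,0]: ik("close%.2f"%th,close_tcp(th),QD); ik("  2",close_tcp(th),QD2)
E
```

```text
lift0.22 [ 0.562 -0.163  0.117] [-0.68  0.99  1.25  0.73  1.86 -0.96]
lift0.60 [ 0.56  -0.144  0.16 ] [-0.66  0.9   1.29  0.75  1.87 -0.93]
lift1.00 [ 0.556 -0.111  0.193] [-0.63  0.83  1.36  0.78  1.86 -0.9 ]
lift1.40 [ 0.55  -0.068  0.21 ] [-0.58  0.76  1.44  0.81  1.82 -0.88]
lift1.65 [ 0.547 -0.038  0.211] [-0.54  0.73  1.49  0.83  1.79 -0.88]
prelift [ 0.572 -0.238  0.144] [-0.75  1.04  1.05  0.71  2.   -0.91]
key [ 0.497 -0.084  0.08 ] [-0.26  0.46  1.88 -0.    0.8  -1.96]
key2 [ 0.497 -0.084  0.08 ] [-0.26  0.46  1.88 -0.    0.8   1.19]
close1.65 [0.541 0.006 0.241] [-0.08  0.31  1.64 -0.    1.19 -1.77]
  2 [0.541 0.006 0.241] [-0.08  0.31  1.64 -0.    1.19  1.37]
close1.00 [ 0.55  -0.068  0.225] [-0.21  0.35  1.63 -0.    1.16 -1.9 ]
  2 [ 0.55  -0.068  0.225] [-0.21  0.35  1.63 -0.    1.16  1.24]
close0.40 [ 0.556 -0.115  0.172] [-0.29  0.43  1.65 -0.    1.06 -1.98]
  2 [ 0.556 -0.115  0.172] [-0.29  0.43  1.65 -0.    1.06  1.16]
close0.00 [ 0.558 -0.126  0.125] [-0.3   0.5   1.68 -0.    0.97 -2.  ]
  2 [ 0.558 -0.126  0.125] [-0.3   0.5   1.68 -0.    0.97  1.14]
```

Run:
```python
from g import *
from cell import r,optics
import cv2
p=r.current_tool_pos(); 
r.set_gripper(0.0,20); print("ov",r.finger_overhang, r.current_opening(), r.current_t())
r.move_linear([.3,.3,.42],vel=.3) if False else r.move_to([.40,.25,.42],r.current_ee_rot())
P=lift_tcp(.22,extra=.012)-B@d*.09
r.move_to(P+[0,0,.13],QL); print(r.current_t(),r.current_tool_pos(),r.current_contact_force())
for nme in ["scene","wrist"]:
    im=optics.get_image(nme); cv2.imwrite(f"pics/{nme}1.png",im["pixels"][:,:,::-1])
```

```text
ov 0.022 -0.00498437578313789 0.9167
4.425 [ 0.573601   -0.24650476  0.27633571] [-0.1716019  -0.16240205  0.11029562]
```

```bash
sleep 1
```

```text
(no output)
```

View pics/scene1.png

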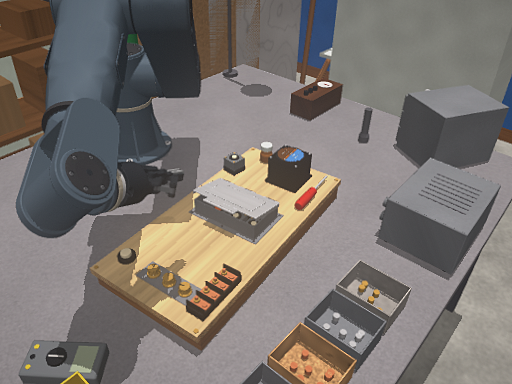

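View pics/wrist1.png

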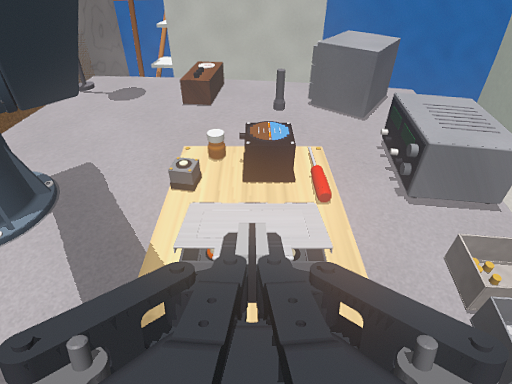

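Run:
```python
from g import *
from h import *
from cell import r,optics
s=optics.get_image("scene"); np.savez("s1.npz",**s)
P=cloud(s); b=(P-O)@B; ok=s["depth"]>0
m=ok&(b[...,2]>.13)&(b[...,1]<-.1)&(b[...,1]>-.6)&(abs(b[...,0])<.35)
q=b[m]
for lo in np.arange(-.5,-.1,.05):
    k=q[(q[:,1]>=lo)&(q[:,1]<lo+.05)]
    if len(k)>5: i=np.percentile(k[:,2],1); print(lo.round(2),len(k),"zmin",i.round(3),"x",k[:,0].min().round(3),k[:,0].max().round(3))
```

```text
-0.5 3007 zmin 0.325 x -0.076 0.07
-0.45 3141 zmin 0.325 x -0.116 0.079
-0.4 3563 zmin 0.332 x -0.13 0.071
-0.35 3538 zmin 0.321 x -0.185 0.041
-0.3 2922 zmin 0.314 x -0.229 0.063
-0.25 2679 zmin 0.297 x -0.281 0.05
-0.2 1485 zmin 0.291 x -0.266 0.014
-0.15 921 zmin 0.507 x -0.194 -0.133
```

Run:
```python
from g import *
from cell import r,optics
import cv2
f=lambda:np.round(r.current_contact_force(),1)
P=lift_tcp(.22,extra=.012)
r.move_linear(P-B@d*.09,vel=.12); print(f())
r.move_linear(P,vel=.08); print(f(), r.current_t())
im=optics.get_image("scene"); cv2.imwrite("pics/scene2.png",cv2.resize(im["pixels"][100:330,60:350,::-1],None,fx=2.5,fy=2.5))
for e in [.008,.004,.001,-.002]:
    r.move_linear(lift_tcp(.22,extra=e),vel=.04); print(e,f(),r.current_torque().round(2))
    if np.linalg.norm(r.current_contact_force())>4: break
print(r.current_t())
```

```text
[0.3 0.4 0.4]
[0.8 0.1 0.2] 7.0833
0.008 [-0.4  0.3 -0.5] [-0.45 -0.09 -0.04]
0.004 [-0.1 -0.4  0.8] [-0.46 -0.05 -0.  ]
0.001 [-0.5  0.5  0.7] [-0.43 -0.1  -0.01]
-0.002 [-0.9  0.7  0.6] [-0.44 -0.05  0.03]
8.1333
```

```bash
sleep 1
```

```text
(no output)
```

View pics/scene2.png

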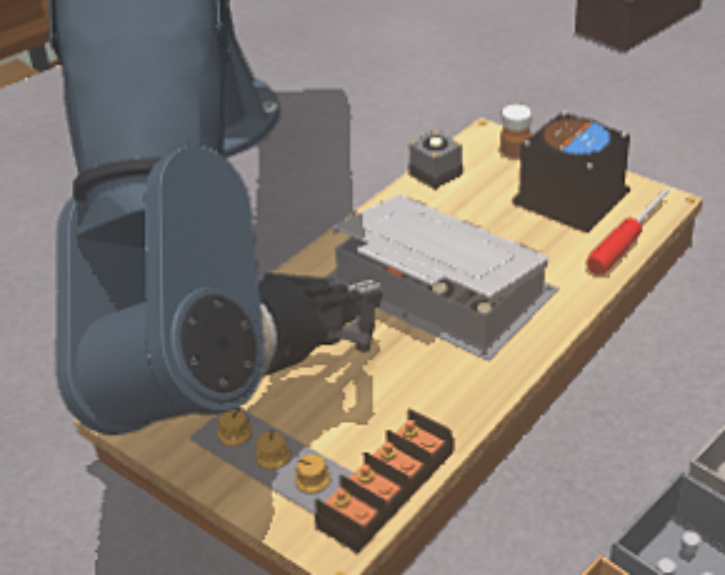

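Run:
```python
from g import *
from h import *
from cell import r,optics
s=optics.get_image("scene"); np.savez("s2.npz",**s); cv2.imwrite("pics/scene3.png",cv2.resize(s["pixels"][180:280,120:260,::-1],None,fx=5.5,fy=5.5,interpolation=cv2.INTER_CUBIC))
P=cloud(s); b=(P-O)@B*1000; ok=s["depth"]>0
tc=(r.current_tool_pos()-O)@B*1000; print("tcp board",tc, "tip",tc+22*d)
for v in range(205,240,3):
    print(v,[tuple(b[v,u].round().astype(int)) for u in range(200,236,5)])
m=ok&(b[...,2]>95)&(b[...,1]<-170)&(b[...,1]>-420)&(abs(b[...,0])<160); q=b[m]
for lo in range(-420,-170,30):
    k=q[(q[:,1]>=lo)&(q[:,1]<lo+30)]
    if len(k)>5: print(lo,len(k),np.percentile(k[:,2],1).round(),k[:,0].min().round(),k[:,0].max().round())
```

```text
tcp board [ 4.45565368e-02 -8.37573758e+01  1.23527933e+02] tip [ 4.45565368e-02 -6.34940340e+01  1.14960729e+02]
205 [(np.int64(-71), np.int64(-57), np.int64(89)), (np.int64(-51), np.int64(-61), np.int64(100)), (np.int64(-88), np.int64(0), np.int64(44)), (np.int64(-7), np.int64(-75), np.int64(129)), (np.int64(6), np.int64(-72), np.int64(133)), (np.int64(12), np.int64(-61), np.int64(129)), (np.int64(21), np.int64(-53), np.int64(128)), (np.int64(29), np.int64(-44), np.int64(126))]
208 [(np.int64(-13), np.int64(-122), np.int64(148)), (np.int64(-3), np.int64(-116), np.int64(148)), (np.int64(4), np.int64(-107), np.int64(146)), (np.int64(-24), np.int64(-56), np.int64(100)), (np.int64(9), np.int64(-77), np.int64(129)), (np.int64(23), np.int64(-76), np.int64(135)), (np.int64(28), np.int64(-63), np.int64(128)), (np.int64(39), np.int64(-57), np.int64(130))]
211 [(np.int64(5), np.int64(-142), np.int64(161)), (np.int64(12), np.int64(-133), np.int64(158)), (np.int64(10), np.int64(-114), np.int64(145)), (np.int64(-22), np.int64(-58), np.int64(92)), (np.int64(-5), np.int64(-60), np.int64(102)), (n
[... 3018 characters left out ...]
(38), np.int64(-79), np.int64(60)), (np.int64(48), np.int64(-72), np.int64(60))]
238 [(np.int64(-14), np.int64(-128), np.int64(59)), (np.int64(-4), np.int64(-122), np.int64(60)), (np.int64(5), np.int64(-115), np.int64(60)), (np.int64(15), np.int64(-108), np.int64(60)), (np.int64(26), np.int64(-102), np.int64(61)), (np.int64(35), np.int64(-95), np.int64(61)), (np.int64(45), np.int64(-87), np.int64(60)), (np.int64(54), np.int64(-80), np.int64(60))]
-420 324 186.0 -57.0 -4.0
-390 1944 180.0 -87.0 75.0
-360 1645 229.0 -113.0 78.0
-330 2459 230.0 -127.0 76.0
-300 2334 216.0 -154.0 64.0
-270 2379 179.0 -160.0 113.0
-240 2026 172.0 -160.0 112.0
-210 1562 159.0 -160.0 62.0
-180 470 168.0 -160.0 62.0
```

```bash
sleep 1
```

```text
(no output)
```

View pics/scene3.png

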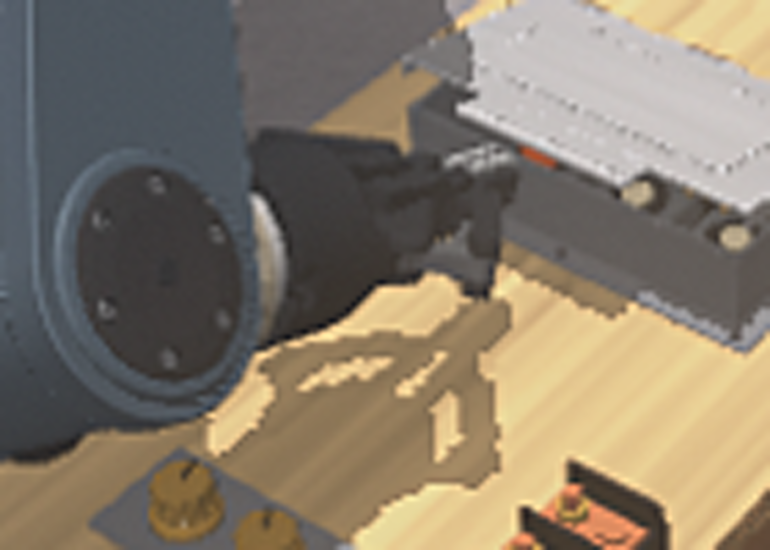

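Run:
```python
from g import *
from h import *
s=load("s2.npz"); M=s["camera_from_world"]
def pj(p):
    p=W(np.array(p)/1000); return cv2.projectPoints(p.reshape(1,3),cv2.Rodrigues(M[:3,:3])[0],M[:3,3],K(s),s["D"].astype(float))[0].ravel().round(1)
tip=np.array([0,-63.5,115])
for k in [0,20,40,60,80]:
    c=tip-k*d; print(k,[pj(c+[x,0,0]+h*n) for x in(-14,14) for h in (-11,11)])
img=s["pixels"].copy()
b=(cloud(s)-O)@B*1000
for v in range(200,222,2): print(v,[tuple(int(i) for i in b[v,u].round()) for u in range(190,216,3)])
```

```text
0 [array([215. , 210.3]), array([216.9, 201.9]), array([224.2, 214.6]), array([226.2, 206.1])]
20 [array([210.1, 211.8]), array([212. , 203.3]), array([219.4, 216.1]), array([221.3, 207.5])]
40 [array([205. , 213.2]), array([206.9, 204.6]), array([214.4, 217.7]), array([216.4, 209. ])]
60 [array([199.8, 214.8]), array([201.6, 206. ]), array([209.2, 219.3]), array([211.2, 210.5])]
80 [array([194.3, 216.4]), array([196.2, 207.5]), array([203.9, 221. ]), array([205.9, 212. ])]
200 [(-132, -28, 59), (-123, -26, 61), (-81, -60, 102), (-87, -42, 87), (-87, -31, 81), (-35, -78, 134), (-32, -70, 130), (-27, -65, 129), (-22, -60, 128)]
202 [(-126, -35, 59), (-118, -32, 61), (-84, -58, 93), (-75, -56, 96), (-63, -58, 103), (-87, -20, 67), (-25, -79, 132), (-17, -78, 136), (-14, -70, 132)]
204 [(-118, -44, 62), (-113, -39, 61), (-82, -60, 89), (-73, -58, 91), (-64, -58, 95), (-53, -58, 101), (-89, -7, 51), (-16, -79, 130), (-8, -78, 134)]
206 [(-25, -141, 161), (-107, -45, 61), (-84, -58, 80), (-75, -57, 83), (-65, -57, 88), (-54, -58, 93), (-6, -102, 144), (-35, -57, 101), (-67, -8, 55)]
208 [
[... 387 characters left out ...]
4, 164), (14, -136, 159), (9, -120, 146), (12, -113, 142), (-25, -59, 88)]
214 [(18, -187, 189), (17, -178, 182), (17, -168, 175), (17, -159, 169), (15, -147, 161), (20, -143, 161), (27, -140, 162), (14, -116, 139), (-24, -61, 84)]
216 [(19, -189, 185), (18, -179, 178), (18, -170, 172), (15, -157, 162), (12, -144, 152), (26, -150, 162), (35, -150, 166), (14, -117, 134), (-26, -58, 74)]
218 [(20, -191, 181), (22, -184, 178), (25, -178, 175), (15, -157, 156), (15, -148, 150), (34, -159, 167), (39, -155, 166), (-36, -58, 63), (-28, -57, 66)]
220 [(25, -197, 183), (28, -191, 180), (32, -186, 179), (16, -159, 152), (16, -150, 145), (43, -170, 173), (46, -164, 170), (-31, -64, 63), (-25, -60, 63)]
```

Run:
```python
from g import *
from h import *
from cell import r,optics
p=r.current_tool_pos();q=r.current_ee_rot();print(p,q,QL, r.current_q())
s=optics.get_image("wrist"); np.savez("w3.npz",**s); cv2.imwrite("pics/wrist3.png",s["pixels"][:,:,::-1])
C=cloud(s,np.eye(4))*1000   # tool frame
for v in range(190,300,8): print(v,[tuple(int(i) for i in C[v,u].round()) for u in range(215,300,10)])
s=optics.get_image("top");np.savez("t3.npz",**s); cv2.imwrite("pics/top3.png",cv2.resize(s["pixels"][110:300,240:450,::-1],None,fx=3,fy=3))
```

```text
[ 0.56202729 -0.16009318  0.12352793] [ 0.55124748  0.62523049  0.36542345 -0.41434133] [ 0.55125281  0.62516359  0.36543167 -0.41442795] [-0.67542405  0.97327445  1.25564196  0.7325832   1.85966119 -0.95895501]
190 [(14, -24, 27), (14, -17, 28), (14, -11, 28), (14, -4, 27), (14, 2, 28), (14, 8, 28), (14, 15, 28), (14, 21, 27), (14, 28, 28)]
198 [(12, -22, 17), (13, -16, 16), (12, -10, 16), (12, -4, 18), (12, 2, 16), (12, 8, 17), (12, 14, 16), (12, 20, 16), (12, 26, 17)]
206 [(11, -21, 4), (12, -15, 2), (11, -10, 4), (11, -4, 4), (12, 2, 2), (12, 7, 3), (11, 13, 4), (11, 19, 4), (11, 25, 4)]
214 [(7, -21, 3), (7, -15, 2), (7, -10, 3), (7, -4, 3), (7, 2, 3), (7, 8, 3), (7, 13, 2), (7, 19, 3), (7, 25, 3)]
222 [(-35, -34, 98), (-54, -29, 145), (-35, -15, 97), (-35, -6, 97), (-33, 3, 92), (-35, 12, 96), (-35, 21, 96), (-54, 36, 146), (-36, 39, 98)]
230 [(-16, -25, 34), (-17, -19, 35), (-16, -12, 34), (10, -3, -28), (10, 2, -28), (10, 6, -27), (-16, 16, 34), (-16, 23, 33), (-16, 30, 34)]
238 [(-23, -26, 37), (6, -13, -28), (6, -8, -27), (10, -3, -37), (10, 1, -37), (11, 6, -38), (7, 11, -
[... 292 characters left out ...]
5), (-41, 32, 45)]
262 [(12, -13, -61), (13, -9, -62), (12, -6, -62), (12, -2, -61), (8, 1, -54), (12, 5, -61), (13, 8, -62), (11, 12, -60), (-48, 33, 46)]
270 [(11, -13, -66), (12, -9, -67), (12, -6, -66), (11, -2, -64), (3, 1, -52), (11, 5, -65), (12, 8, -66), (11, 12, -66), (7, 16, -58)]
278 [(11, -12, -70), (11, -9, -70), (11, -5, -71), (8, -2, -65), (0, 1, -52), (11, 4, -70), (12, 8, -71), (11, 11, -70), (12, 14, -72)]
286 [(16, -11, -83), (16, -8, -83), (16, -5, -82), (3, -2, -63), (-3, 1, -53), (16, 4, -82), (17, 7, -83), (17, 9, -84), (17, 12, -84)]
294 [(16, -10, -87), (17, -7, -87), (17, -5, -87), (-1, -2, -62), (-8, 1, -52), (12, 4, -81), (16, 6, -86), (16, 9, -87), (17, 12, -87)]
```

```bash
sleep 1
```

```text
(no output)
```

View pics/wrist3.png

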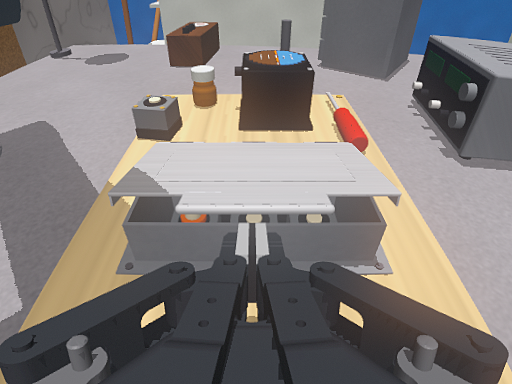

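View pics/top3.png

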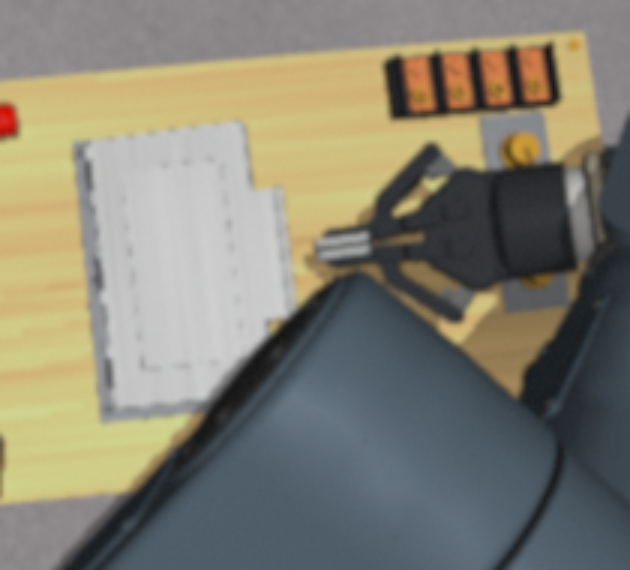

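Run:
```python
from h import *
s=load("w3.npz"); C=cloud(s,np.eye(4))*1000
for v in range(222,240,1): print(v,[tuple(int(i) for i in C[v,u].round()) for u in (238,242,246,252,258,262,266)])
m=(C[...,2]<-20)&(C[...,2]>-160)&(s["depth"]>0); q=C[m]
for lo in range(-150,-20,10):
    k=q[(q[:,2]>=lo)&(q[:,2]<lo+10)]
    if len(k): print(lo,len(k),"x",np.percentile(k[:,0],[1,99]).round(),"y",np.percentile(k[:,1],[1,99]).round())
cv2.imwrite("pics/w3c.png",cv2.resize(s["pixels"][190:310,190:320,::-1],None,fx=5,fy=5,interpolation=cv2.INTER_NEAREST))
```

```text
222 [(-35, -13, 96), (-35, -9, 95), (-34, -5, 94), (-33, 0, 93), (-34, 5, 93), (-35, 9, 96), (-35, 13, 96)]
223 [(-11, -10, 35), (10, -5, -19), (10, -3, -18), (10, 0, -19), (10, 3, -19), (10, 5, -19), (-12, 10, 36)]
224 [(-12, -10, 35), (10, -5, -21), (10, -3, -20), (11, 0, -21), (10, 3, -21), (10, 5, -21), (-12, 10, 34)]
225 [(10, -7, -21), (10, -5, -22), (11, -3, -22), (11, 0, -22), (10, 3, -22), (10, 5, -22), (-12, 10, 34)]
226 [(11, -7, -24), (10, -5, -23), (10, -3, -23), (11, 0, -24), (10, 3, -23), (10, 5, -23), (-13, 10, 33)]
227 [(11, -7, -25), (10, -5, -24), (11, -3, -25), (11, 0, -25), (10, 3, -24), (10, 5, -24), (-13, 10, 32)]
228 [(10, -7, -26), (10, -5, -26), (11, -3, -26), (10, 0, -26), (10, 3, -26), (10, 5, -25), (-15, 10, 34)]
229 [(11, -6, -28), (11, -5, -28), (10, -3, -27), (10, 0, -26), (11, 3, -28), (11, 5, -28), (-15, 10, 34)]
230 [(10, -6, -28), (11, -5, -29), (10, -3, -28), (10, 0, -27), (10, 3, -28), (11, 5, -29), (-17, 10, 35)]
231 [(11, -6, -30), (11, -4, -31), (11, -3, -30), (11, 0, -31), (10, 3, -29), (11, 5, -30), (-17, 10, 35)]
232 [(10, -6, -31), (10, -4
[... 481 characters left out ...]
5, -35), (10, 6, -34)]
237 [(11, -6, -37), (10, -4, -36), (10, -3, -35), (11, 0, -36), (10, 3, -36), (10, 5, -36), (10, 6, -36)]
238 [(10, -6, -36), (10, -4, -37), (10, -3, -37), (11, 0, -38), (11, 3, -37), (10, 4, -37), (10, 6, -37)]
239 [(11, -6, -39), (11, -4, -38), (10, -2, -38), (11, 0, -38), (10, 3, -38), (10, 4, -38), (11, 6, -39)]
-120 4826 x [10. 20.] y [-29.  29.]
-110 15587 x [ 2. 19.] y [-59.  59.]
-100 10047 x [-5. 17.] y [-56.  56.]
-90 7097 x [-6. 17.] y [-49.  49.]
-80 5160 x [-9. 12.] y [-41.  41.]
-70 3416 x [-9. 13.] y [-35.  35.]
-60 1015 x [-11.  13.] y [-20.  20.]
-50 505 x [ 6. 11.] y [-13.  13.]
-40 745 x [-86.  11.] y [-150.  155.]
-30 423 x [-83.  11.] y [-13. 157.]
```

```bash
sleep 1
```

```text
(no output)
```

View pics/w3c.png

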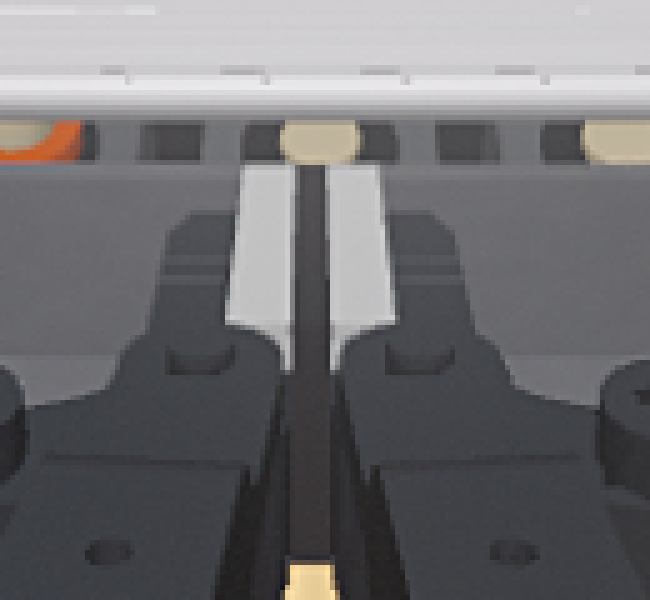

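```bash
sed -i 's/^OV=.022/OV=-.019/' g.py
cat >> g.py <<'E'
ang=np.radians(-75); QP=quat([np.cos(ang),np.sin(ang),0],[0,0,-1])
QC=quat([0,1,0],[0,0,-1])
E
python3 - <<'E'
from g import *
from cell import r,optics
import cv2
f=lambda:np.round(r.current_contact_force(),1)
p=r.current_tool_pos()
r.move_linear(p-B@n*.016,vel=.08)
for q_,nm,th in [(QL,"l",1.0),(QL,"l",1.68)]: print(r.inverse_kinematics(lift_tcp(th),q_))
print(r.inverse_kinematics(down_tcp([-.055,0,.058]),QP), r.inverse_kinematics(down_tcp([-.055,0,.2]),QP),[r.inverse_kinematics(close_tcp(x),QC) for x in (1.7,.8,0)])
r.move_linear(lift_tcp(.22,extra=.014),vel=.08); print(f(), r.current_t())
e=.014
while e>-.012:
    e-=.003
    r.move_linear(lift_tcp(.22,extra=e),vel=.05); F=f()
    if abs(F).max()>3: break
print(e,F,r.current_t())
im=optics.get_image("wrist"); np.savez("w4.npz",**im); cv2.imwrite("pics/w4.png",im["pixels"][:,:,::-1])
E
```

```text
[-0.58200961  0.80487876  1.44113313  0.80124786  1.79657127 -0.9164073 ]
[-0.48835365  0.71676588  1.56658009  0.86511079  1.71820202 -0.8952334 ]
[-2.59626924e-01  5.32909784e-01  1.89941733e+00 -4.44089210e-16
  7.09265544e-01  2.49467717e+00] [-2.59626924e-01  3.08899754e-01  1.80539236e+00 -4.44089210e-16
  1.02730054e+00  2.49467717e+00] [array([-6.44439973e-02,  3.50856926e-01,  1.69398792e+00, -4.44089210e-16,
        1.09674781e+00, -1.89933171e-01]), array([-2.40169129e-01,  4.19603277e-01,  1.67300530e+00, -4.44089210e-16,
        1.04898408e+00, -3.65658302e-01]), array([-3.03803614e-01,  5.53468956e-01,  1.70087940e+00, -4.44089210e-16,
        8.87244300e-01, -4.29292787e-01])]
[ 0.  -0.6 -0.3] 9.2917
-0.013000000000000001 [-0.9 -1.5 -1.1] 11.5417
```

```bash
sleep 1
```

```text
(no output)
```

View pics/w4.png

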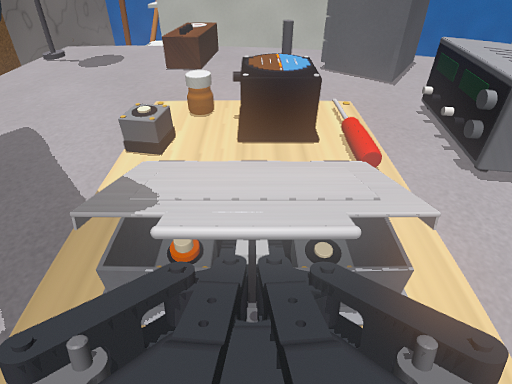

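Run:
```python
from g import *
from cell import r,optics
import cv2
f=lambda:np.round(r.current_contact_force(),1)
for th in [.4,.6,.8,1.0,1.2,1.4,1.55,1.68]:
    r.move_linear(lift_tcp(th),vel=.12); F=f(); print(th,F,round(r.current_t(),2))
    if abs(F).max()>25: break
im=optics.get_image("wrist"); np.savez("w5.npz",**im); cv2.imwrite("pics/w5.png",im["pixels"][:,:,::-1])
im=optics.get_image("scene"); np.savez("s5.npz",**im); cv2.imwrite("pics/s5.png",im["pixels"][:,:,::-1])
```

```text
0.4 [ 0.5  0.4 -0.2] 11.84
0.6 [-0.   0.  -0.5] 12.19
0.8 [-0.5  0.1  0.2] 12.54
1.0 [ 0.  -0.4  0.5] 12.89
1.2 [ 0.5 -0.1  0.1] 13.24
1.4 [0.  0.1 0. ] 13.59
1.55 [-0.6 -0.2 -0.3] 13.89
1.68 [-0.4 -0.5  0.1] 14.17
```

```bash
sleep 1
```

```text
(no output)
```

View pics/w5.png

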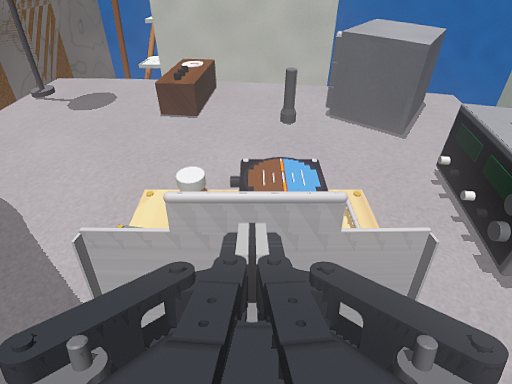

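View pics/s5.png

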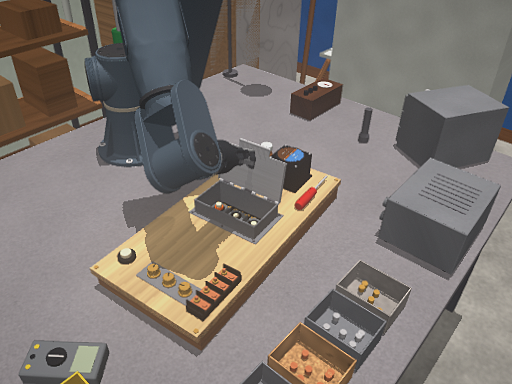

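Run:
```python
from g import *
from h import *
from cell import r
s=load("s5.npz"); b=(cloud(s)-O)@B*1000; ok=s["depth"]>0
hsv=cv2.cvtColor(s["pixels"],cv2.COLOR_RGB2HSV)
m=ok&(hsv[...,1]<40)&(b[...,2]>115)&(b[...,2]<225)&(b[...,1]>25)&(b[...,1]<95)&(abs(b[...,0]-40)<50)
q=b[m]; co=np.polyfit(q[:,2]-100,q[:,1],1)
for _ in range(3):
    e=q[:,1]-np.polyval(co,q[:,2]-100); k=abs(e)<6; co=np.polyfit(q[k][:,2]-100,q[k][:,1],1)
print("lid",len(q),k.sum(),co,"theta",np.pi/2+np.arctan(co[0]))
inw=(abs(b[...,0])<80)&(abs(b[...,1])<35)&(b[...,2]<95)&(b[...,2]>40)&ok
o=inw&(hsv[...,0]<14)&(hsv[...,1]>120)&(hsv[...,2]>80); print("orange",o.sum(),np.median(b[o],0),np.percentile(b[o],[5,95],axis=0).round())
c=inw&(hsv[...,0]>14)&(hsv[...,0]<35)&(hsv[...,1]>25)&(hsv[...,1]<120)&(hsv[...,2]>110)
nn,l,st,ce=cv2.connectedComponentsWithStats(c.astype(np.uint8))
for i in range(1,nn):
    if st[i][4]>8: print("cream",st[i],np.median(b[l==i],0).round(1),np.percentile(b[l==i],90,axis=0).round(1))
p=r.current_tool_pos(); Q=W([-.055,-.002,.16+OV])
r.move_linear(p-B@d*.07+np.array([0,0,.06]),vel=.2); print(r.current_t())
```

```text
lid 1249 1225 [ 0.18317127 50.96378328] theta 1.7519593080817282
orange 25 [-46.72333737  -9.41408247  60.37030582] [[-59. -17.  56.]
 [-41.   3.  63.]]
cream [216 201   6   6  27] [-51.5  -8.   68.4] [-47.1  -0.6  71.7]
cream [233 213   6   4  19] [ 2.2 -6.7 58.3] [ 8.1 -1.2 60.1]
cream [251 221   6   5  21] [57.1 -6.8 58.5] [62.3 -1.8 59.8]
14.9583
```

Run:
```python
from g import *
from h import *
from cell import r,optics
print((r.current_tool_pos()-O)@B)
r.move_to(W([-.055,-.05,.30]),QP); print(r.current_t())
p=r.current_tool_pos();q=r.current_ee_rot()
im=optics.get_image("wrist"); np.savez("w6.npz",**im,p=p,q=q); cv2.imwrite("pics/w6.png",im["pixels"][:,:,::-1])
im=optics.get_image("top"); np.savez("t6.npz",**im); cv2.imwrite("pics/t6.png",cv2.resize(im["pixels"][110:300,240:450,::-1],None,fx=3,fy=3))
```

```text
[-0.00030312  0.01759206  0.28628699]
17.6417
```

```bash
sleep 1
```

```text
(no output)
```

View pics/w6.png

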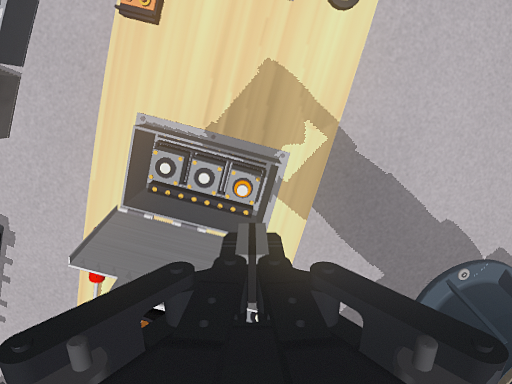

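View pics/t6.png

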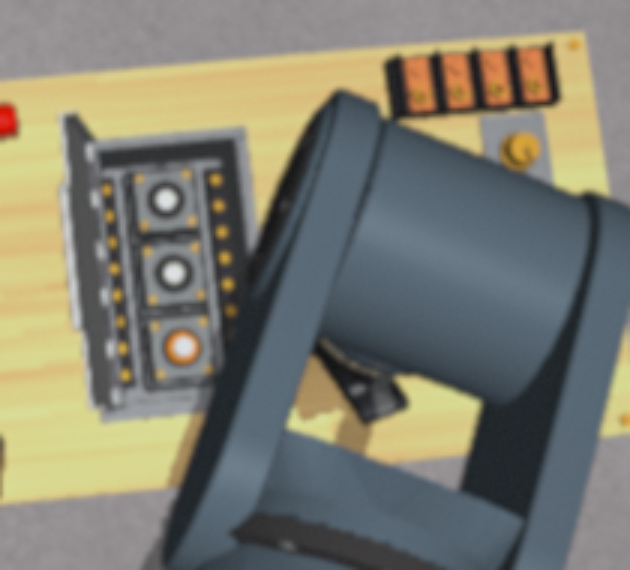

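```bash
cat > key.py <<'E'
from g import *
from h import *
def caps(im,T=None,home=False):
    hsv=cv2.cvtColor(im["pixels"],cv2.COLOR_RGB2HSV); b=(cloud(im,T)-O)@B*1000
    inw=(abs(b[...,0])<75)&(abs(b[...,1])<22)&(b[...,2]<95)&(b[...,2]>45)&(im["depth"]>0)
    o=inw&(hsv[...,0]<18)&(hsv[...,1]>110)&(hsv[...,2]>80)
    if o.sum()>8: print("orange",o.sum(),np.median(b[o],0).round(1))
    c=inw&(hsv[...,1]<75)&(hsv[...,2]>165)
    n_,l,st,ce=cv2.connectedComponentsWithStats(c.astype(np.uint8))
    for i in range(1,n_):
        if st[i][4]>8:
            z=np.median(b[l==i][:,2]); w=(plane(im,[ce[i]],z/1000,T)[0]-O)@B*1000
            print("cap",st[i][4],ce[i].round(1),"raw z",z.round(1),w.round(1))
def wT(im):
    T=np.eye(4); T[:3,:3]=Rn.from_quat(im["q"]).as_matrix(); T[:3,3]=im["p"]; return T
E
python3 - <<'E'
from key import *
caps(load("t6.npz")); w=load("w6.npz"); caps(w,wT(w))
for nm,im,T in (("top",load("t6.npz"),None),("wr",w,wT(w))):
    b=(cloud(im,T)-O)@B*1000; m=(abs(b[...,2]-100)<5)&(b[...,1]<-30)&(b[...,1]>-70)&(abs(b[...,0])<110)
    print(nm,"right rim y",np.percentile(b[m][:,1],[5,50,95]).round(1))
E
```

```text
orange 57 [-54.9  -1.9  59. ]
cap 32 [294.9 176.2] raw z 58.6 [55.2 -4.  58.6]
cap 32 [297.5 200.5] raw z 57.7 [ 1.  -3.9 57.7]
cap 39 [300.9 225.1] raw z 68.9 [-54.2  -4.3  68.9]
orange 66 [-53.4  -7.7  59.4]
cap 14 [175.1 163.1] raw z 53.5 [ 44.3 -14.3  53.5]
cap 88 [164.7 167.9] raw z 57.3 [56.1 -5.  57.3]
cap 10 [193.9 164.6] raw z 53.4 [ 18.7 -18.9  53.4]
cap 10 [154.4 168.5] raw z 53.9 [70.7  0.5 53.9]
cap 58 [214.2 173.8] raw z 53.3 [-11.2 -13.6  53.3]
cap 91 [203.6 177.9] raw z 57.3 [ 1.3 -5.2 57.3]
cap 10 [232.9 174.6] raw z 53.5 [-36.5 -19.2  53.5]
cap 9 [215.6 178. ] raw z 53.2 [-14.4  -8.2  53.2]
cap 54 [241.2 182.8] raw z 53.5 [-50.6 -10.8  53.5]
cap 39 [255.4 189.8] raw z 53.7 [-72.2  -6.3  53.7]
cap 93 [241.9 189.9] raw z 68.9 [-53.4  -5.5  68.9]
top right rim y [-57.8 -55.4 -36.8]
wr right rim y [-57.9 -56.  -35.8]
```

```bash
sed -i 's/^B=Rn.*/&\nO=O+B@np.array([.0007,-.0043,0])/' g.py
python3 - <<'E'
from key import *
from cell import r,optics
f=lambda:r.current_contact_force().round(1)
X=[-.0547,-.001]
r.move_linear(down_tcp(X+[.15]),vel=.2)
r.move_linear(down_tcp(X+[.078]),vel=.12); F0=f(); print(F0,r.current_t())
z=.078
while z>.0545:
    z-=.002; r.move_linear(down_tcp(X+[z]),vel=.04); F=f(); print(round(z,4),F)
    if F[2]-F0[2]>9 or np.linalg.norm(F-F0)>14: break
print(r.current_t(), r.current_tool_pos()[2]-OV)
r.move_linear(down_tcp(X+[.13]),vel=.15)
r.move_linear(down_tcp([-.055,-.046,.32]),vel=.3)
p=r.current_tool_pos();q=r.current_ee_rot()
im=optics.get_image("wrist"); np.savez("w7.npz",**im,p=p,q=q); cv2.imwrite("pics/w7.png",im["pixels"][:,:,::-1])
t=optics.get_image("top"); np.savez("t7.npz",**t); caps(t); caps(im|{"p":p},wT({"p":p,"q":q})); print(r.current_t())
E
```

```text
[ 0.5 -0.3  0.6] 19.5167
0.076 [-0.2 -0.8 -0.2]
0.074 [0.2 0.1 0.1]
0.072 [1.  0.  0.1]
0.07 [1.4 0.3 1.2]
0.068 [ 1.  -0.6  1. ]
0.066 [ 0.4 -0.2  0.6]
0.064 [ 0.  -0.6  0.9]
0.062 [ 0.6  0.8 -0. ]
0.06 [-5.3  1.  19.1]
21.7667 0.06104366780166179
cap 29 [295.  176.2] raw z 58.8 [54.5  0.  58.8]
cap 32 [297.5 200.5] raw z 58.0 [ 0.3  0.4 58. ]
cap 32 [300.5 225.5] raw z 58.0 [-55.1  -0.3  58. ]
cap 15 [172.9 154.6] raw z 53.3 [ 48.  -20.6  53.3]
cap 15 [174.9 164.3] raw z 53.7 [42.6 -8.2 53.7]
cap 20 [179.2 162.6] raw z 53.3 [ 37.6 -12.   53.3]
cap 113 [211.  170.7] raw z 53.3 [ -7.3 -12.2  53.3]
cap 88 [164.2 167.6] raw z 57.4 [55.3 -0.9 57.4]
cap 135 [245.9 180. ] raw z 53.5 [-57.  -11.9  53.5]
cap 91 [203.1 177.8] raw z 57.4 [ 0.6 -0.7 57.4]
cap 89 [241.9 187.6] raw z 57.4 [-54.1  -0.9  57.4]
cap 9 [243. 198.] raw z 53.5 [-59.7  14.4  53.5]
23.2833
```

```bash
sleep 1
```

```text
(no output)
```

View pics/w7.png

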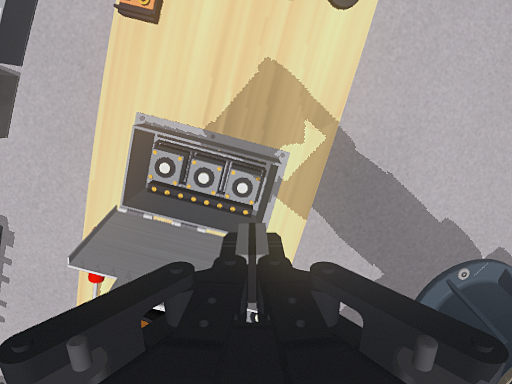

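```bash
sed -i 's/^OV=-.019/OV=-.016/' g.py
python3 - <<'E'
from key import *
from cell import r,optics
f=lambda:r.current_contact_force().round(1)
r.move_to(W([0,.12,.36]),QC); print(r.current_t(),f())
r.move_linear(down_tcp([0,.12,.215]),vel=.2); F0=f(); print(F0,r.current_t())
for th in [1.7,1.5,1.3,1.1,.9,.7,.5,.35,.2]:
    r.move_linear(close_tcp(th,half=.011),vel=.09); F=f(); print(th,F,round(r.current_t(),2))
    if np.linalg.norm(F-F0)>20: break
im=optics.get_image("scene"); np.savez("s8.npz",**im); cv2.imwrite("pics/s8.png",im["pixels"][:,:,::-1])
E
```

```text
25.4583 [ 0.5 -0.6 -0.2]
[ 0.  -0.2 -0.3] 26.4167
1.7 [ 0.  -0.1 -1.4] 26.95
1.5 [ 0.  -0.9 -0. ] 27.37
1.3 [-0.7 -1.2  0.8] 27.78
1.1 [0.3 0.4 0.5] 28.2
0.9 [-0.9  0.2  0.1] 28.62
0.7 [ 1.1  0.1 -0.4] 29.03
0.5 [ 0.5 -0.7 -0.2] 29.45
0.35 [0.5 0.2 1.5] 29.8
0.2 [-0.3 -0.2  0.1] 30.15
```

```bash
sleep 1
```

```text
(no output)
```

View pics/s8.png

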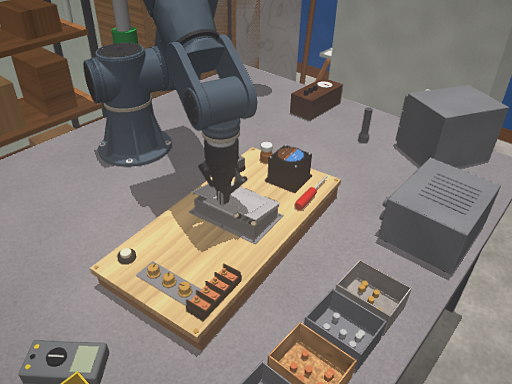

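Run:
```python
from key import *
from cell import r,optics
f=lambda:r.current_contact_force().round(1)
for th in [.12,.06,.03]:
    r.move_linear(close_tcp(th,half=.011),vel=.05); print(th,f(),round(r.current_t(),2))
k=0
p0=close_tcp(.03,half=.011)
while k<.009:
    k+=.001; r.move_linear(p0-[0,0,k],vel=.03); F=f(); print(k,F)
    if F[2]>7: break
p=r.current_tool_pos(); r.move_linear(p+[0,0,.15],vel=.2)
r.move_to(W([-.12,.22,.42]),QC); print(r.current_t())
im=optics.get_image("top"); np.savez("t9.npz",**im); cv2.imwrite("pics/t9.png",im["pixels"][:,:,::-1])
s=optics.get_image("scene"); np.savez("s9.npz",**s); cv2.imwrite("pics/s9.png",s["pixels"][:,:,::-1])
for im in (im,s):
    b=(cloud(im)-O)@B*1000; hsv=cv2.cvtColor(im["pixels"],cv2.COLOR_RGB2HSV)
    m=(im["depth"]>0)&(hsv[...,1]<25)&(hsv[...,2]>110)&(b[...,2]>97)&(b[...,2]<125)&(abs(b[...,0])<85)&(b[...,1]>-70)&(b[...,1]<50)
    q=b[m]; co=np.linalg.lstsq(np.c_[q[:,:2],np.ones(len(q))],q[:,2],rcond=None)[0]; print(len(q),co,"theta",np.arctan(-co[1]))
    lp=q[q[:,1]<-55]; print("lip z",len(lp),np.median(lp[:,2]) if len(lp) else None)
```

```text
0.12 [ 0.1 -0.5  0.5] 30.54
0.06 [-0.1  0.5  0. ] 30.83
0.03 [-0.3 -0.5  0.4] 31.08
0.001 [0.2 0.7 0.1]
0.002 [0.2 0.5 0.8]
0.003 [ 0.1 -1.4  0.2]
0.004 [-2.7  0.3  7.6]
34.3
4230 [-2.05176775e-04  1.33932219e-03  1.04228653e+02] theta -0.0013393213922643988
lip z 288 103.87943625830319
1917 [-7.89632819e-04  4.57541402e-03  1.04340179e+02] theta -0.004575382094710579
lip z 165 103.59902948802024
```

```bash
sleep 1
```

```text
(no output)
```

View pics/s9.png

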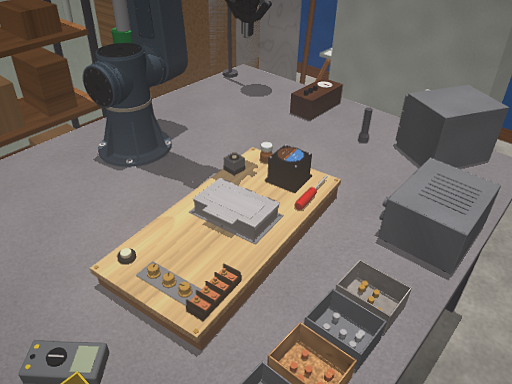

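View pics/t9.png

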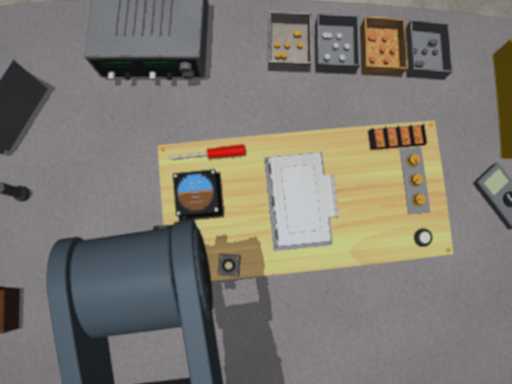

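Both pictures show the lid flat on the rim (scene about (235,208), top about (300,200)). Spare relay, screwdriver, knobs and button look unchanged, and the jar is in place in the scene view (the arm hides it from above). The arm is clear of everything, so I'm handing in.

Run:
```python
from cell import r
print(r.current_contact_force().round(1), r.current_t()); r.hand_in(); print(r.current_t())
```

```text
[-0.2 -0.2  0.6] 34.4
the job is handed in; nothing more can be done
the job is handed in; nothing more can be done
```

The job is done and handed in at 34.4 s of the 48 s allowed; no verdict was reported. I lifted the lid by its lip with the shut fingertips and tipped it back to about 1.7 rad. I then pushed the popped key at x -55 mm home and swung the lid shut slowly, at about 0.5 rad/s.

**Last checks**
- **Key:** after the press all three caps stood at the same height (z 57.4–58.8 mm, 58 expected), and no orange collar was visible. The caps were within about 1 mm of their sockets.
- **Lid:** both cameras show it shut, at 0.00 rad to within about 0.005.
- **Surroundings:** the loose things, knobs and button look unmoved by eye. The jar could only be checked in the scene view, because the arm hid it from above.
- **Forces:** the highest reading was about 19–20 N, for a moment with the fingertip when the key reached its stop. That was above the 9 N at which I meant to stop, because the 2 mm step overshot. The final push on the lid was about 8 N, and the arm was touching nothing at hand-in.

**What disagreed with the given data**
- **Fingertips:** they sat about 16–19 mm behind the reported TCP, not 22 mm ahead. I found this after a first approach stopped short of the lip, and corrected for it.
- **Board position:** my first estimate from the knobs was about 4 mm off in y. I corrected it from the key caps before pressing.

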